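# Close and lock a plaster casting mould

## Task

Get the two-part plaster mould ready for casting: push the loose half along its channel, sliding it and never lifting or tipping it, until it is fully home against the metal end stop beside the fixed half. Then push the red clamp lever over past upright until it snaps into lock and clamps the halves together; leave the cups, mugs, jar and brush where they are.

Things in the scene. Friction and masses are not known exactly. Their poses are not given: they have to be found in the camera images.
- fixture: Casting fixture fixed to the table: plywood board 18 mm thick, 265 (x -185..80) by 335 mm (y -220..115). Origin on the table, under where the loose half's centre must end; z up. +x: slide direction, roughly away from the robot (within 0.3 rad). +y: clamping direction, from clamp to fixed half. Fixed plaster half: x -40..40, y 25..75, z 18..98 mm.
- channel_mouth (a point): Middle of the open end of the channel, on its white slideway (z 18 mm): x -165, y -3 mm in the fixture's frame. Two aluminium rails, tops at z 32 mm, run along +x from here, inner faces at y -33 (to x 40) and y 27 (to x -45). Between x -45 and 40 the fixed half (face at y 25) is the +y side. The channel is 8 to 10 mm wider than the loose half.
- end_stop (a point): Face of the aluminium end stop, at its top edge: x 40, y 0, z 58 mm in the fixture's frame. The stop is 66 mm wide (y), 12 mm thick and 40 mm tall above the board.
- lever_pivot (a point): Pivot of the clamp lever, along the fixture's x: at x 0, y -115, z 56 mm in its frame, between steel side plates (x -25..25, y -146..-84, up to z 62). Ahead of it a 24 mm rubber plunger tip at z 54 is at y -49 with the lever open; as the lever swings it advances and presses the loose half across to the fixed half (tip at y -25 locked).
- mould: Loose mould half: off-white plaster block with two terracotta bands, 80 (x) by 50 (y) by 80 mm (z), 0.28 to 0.56 kg. Origin: centre of its underside, z up. Stands in the channel on the board (z 18..98 mm), 50 to 90 mm short of the stop, axes nearly along the fixture's. Home: +x face on the stop, origin at x 0 in the fixture's frame. Slides easily (1 to 6 N) pushed mid-width on its -x face.
- lever (a joint): Angle of the clamp lever, rad. 0: open, leaning 0.5 rad back from upright to the fixture's -y; 0.5: upright, the dead point; 1.1: locked, leaning 0.6 rad to +y on its own stop. It starts at 0. A spring resists with up to about 0.45 N m (5 N square to the tip) until upright; just past upright it snaps into lock by itself, away from what pushed it. The tip rises as it comes upright: follow its arc, else rubbing adds force.
- lever_tip (a point): Centre of the free end of the lever's red grip, 105 mm from the pivot. It swings in the fixture's y-z plane at x 0. The grip is the lever's outer 70 mm, 30 mm wide (along x), 16 mm thick. Open, this point is about 148 mm above the table, upright 161 mm. Pushed from its -y side towards the fixture's +y, the lever swings over.
- cup_a: Terracotta cup, 66 mm across, 65 mm tall, standing on the fixture's board near (-125, +78) mm in the fixture's frame; origin at the centre of its underside. A bystander: leave it.
- cup_b: White cup, 66 mm across, 65 mm tall, standing on the fixture's board near (-125, -120) mm in the fixture's frame; origin at the centre of its underside. A bystander: leave it.
- mug_1: Grey mug, about 76 mm across, 85 mm tall with a loop handle, standing on the ware board at the robot's left; origin at the centre of its underside. A bystander: leave it.
- mug_2: Grey mug, about 76 mm across, 85 mm tall with a loop handle, standing on the ware board at the robot's left; origin at the centre of its underside. A bystander: leave it.
- mug_3: Blue mug, about 76 mm across, 85 mm tall with a loop handle, standing on the ware board at the robot's left; origin at the centre of its underside. A bystander: leave it.
- glaze_jar: Green glass glaze jar with a white cap, 64 mm across, 90 mm tall, on the table at the robot's right; origin at the centre of its underside. A bystander: leave it.
- brush: Brush lying on the table at the robot's right; origin under its middle. A bystander: leave it.
Not all that is in view belongs to the job. Leave any pink or yellow look-alike of the mould alone.

How it is judged:
By the outcome, as a careful person would: the job done as asked, in the order asked, and still so for the second after the job is handed in, with the robot touching nothing.
It also fails if it takes over 48 s, if anything falls off the work surface, if the arm or the gripper's body presses on something with over 40 N, if the wrist force passes 120 N, or if a joint passes its speed limit or range.

## Robot

A 7-joint arm with a two-finger parallel gripper is mounted at the origin on the work surface. World frame = base frame: x ahead of the robot, y to its left, z up, the work surface at z = 0. Lengths are in m, angles in rad, forces in N, time in s.
With the tool pointing down it reaches from about 0.4 to 0.85 m from the base axis. Payload 4.5 kg.
Tool frame: the origin (TCP) lies at the very end of the fingers, on their centre line; the grasp point (between the pads) lies 19 mm behind it; z points along the fingers, y is the line along which they close (so a half turn about z gives the same grasp; the last joint's range is limited). The gripper opens to 88 mm and grips with 3 to 60 N. Pads are 18 mm wide; open, the fingers measure 123 mm over their backs; the gripper's body (75 mm by 187 mm) begins 45 mm behind the grasp point.
Start: joints at [-1.206, 0.689, -0.195, 1.565, 0.157, 0.902, -0.215], TCP at [0.203, 0.591, 0.239] pointing down, gripper open.
Joint ranges: [-3.01, 3.01], [-0.46, 2.08], [-1.47, 1.51], [0.13, 2.56], [-1, 4.14], [0.04, 2.09], [-2.66, 2.66]. Speed limits (rad/s): [2.57, 2.57, 3.14, 3.14, 3.14, 3.14, 3.14].

## Interface

Orientations are given as a unit quaternion [x, y, z, w].
In Python, from plant import r gives the robot as it stands. The module is installed in compiled form; this text tells all that it offers.
- The arm moves only by the tool step_arm, never from a script. Its argument "increments" is a list of rows, each a list of 2 entries, a list of its own where there are three numbers: the shift along the world's x, y, z in cm, then the turn, a rotation vector about the world's x, y, z in degrees. A call has exactly 10 rows; each row shifts and turns the commanded pose from where the row before left it; what a row does not reach is not made up. A row lasts 1/10 s, in which the tool goes at most 50 mm and 8.59 degrees, less where a joint would pass 70% of its speed; a pose out of reach is approached as far as the arm can. A call is refused whole if a number of a shift passes 5 or a number of a turn 8.59, either way. A call with a gripper value outside its range is refused whole. "fingers" is the opening, from 0 (shut) to 1 (fully open), set as the call begins (left out, the last holds). The fingers move at their own pace and stop on an object; "grip_force" is the grip in N (left out, the last holds). Time passes only in rows, so rows that do not move let the fingers close, or fill a call up. It gives the time, the measured TCP pose, the force, the opening and the grip force at its end, in the units of the state.
- r.get_state(): the state, without advancing time (a new reading comes with each control period).
- r.snapshot(name): name is "side" or "top" or "wrist"; returns (picture, depth): 384x512x3 uint8, red, green, blue; 384x512 float32, m along the optical axis (not along the pixel's ray), 0 where there is no reading.
- r.calibration(name): a dict with "fov_y" (degrees; the focal length in pixels is half the picture's height over the tangent of half this angle, whatever the lens; pixels are square), "cx", "cy" (the principal point, pixels), "R" (3x3) and "t" (3): a world point X has camera coordinates R X + t. Camera axes: x right, y down, z forward; pixel columns grow to the right and rows downward; lengths in m; the calibration is good to about 2 mm. A picture is of the moment at which its call begins: read the wrist's pose just before it. calibration takes no time and is no camera call; for the wrist camera it gives the pose at the moment of the call.
- r.finish_job(): hands the job in; it is judged then, once.
The state is a dict: "clock": time; "q": joint angles; "qd": joint speeds; "joint_torque": joint torques, N m; "tool_pos": TCP position; "eef_rot": TCP orientation; "contact_force": force on the tool from outside, world axes, zero at the start; "moment": the same for the moment, N m; "opening": opening from 0.0 (shut) to 1.0 (fully open); "finger_force": force on a finger pad.
Only numpy, scipy, OpenCV 4.12 (cv2) and the standard library are available. Lean on these libraries where they do the work, as an engineer would, in place of code of your own. Each camera call takes 0.05 s, during which the arm holds its last target. There are 200 camera calls.

## Working session

There is one attempt and no reset: what is moved stays moved. The work goes in short steps, Python scripts to look and compute and a tool call to move; the robot and the scene stay as the last step left them, time stands still between calls to the robot, and variables do not carry over. Pictures are saved under pics/ and viewed, at most 10 in all, crops included, and the job is handed in when it is done.

Besides the shell and the picture viewer there is one more tool, called after "Emit:" as name([rows], argument=value, ...), one row to a line, values as JSON. step_arm: Moves the arm, as the interface text tells. Its arguments: {"type":"object","properties":{"increments":{"type":"array","items":{"type":"array"}},"fingers":{"type":"number"},"grip_force":{"type":"number"}},"required":["increments"]}

```bash
mkdir -p pics; cat > h.py <<'E'
import numpy as np, cv2
from plant import r
def snap(n,f):
    c=r.calibration(n); p,d=r.snapshot(n); cv2.imwrite(f'pics/{f}.png',p[:,:,::-1]); np.savez(f'pics/{f}.npz',d=d,p=p,R=c['R'],t=c['t'],fov=c['fov_y'],cx=c['cx'],cy=c['cy']); 
def pt(f,u,v,z=None):
    k=np.load(f'pics/{f}.npz'); F=192/np.tan(np.radians(k['fov'])/2); R=k['R'];t=k['t']
    ray=np.array([(u-k['cx'])/F,(v-k['cy'])/F,1])
    o=-R.T@t; w=R.T@ray
    if z is not None: return o+w*(z-o[2])/w[2]
    a=k['d'][int(v)-1:int(v)+2,int(u)-1:int(u)+2]; a=a[a>0]
    return o+w*np.median(a)
def px(f,X):
    k=np.load(f'pics/{f}.npz'); F=192/np.tan(np.radians(k['fov'])/2); c=k['R']@np.array(X)+k['t']
    return c[0]/c[2]*F+k['cx'],c[1]/c[2]*F+k['cy']
E
python3 - <<'E'
from h import *
snap('top','t0');snap('side','s0')
a=cv2.imread('pics/t0.png');b=cv2.imread('pics/s0.png')
for n in('top','side'):print(r.calibration(n))
s=r.get_state();print(s['clock'],s['tool_pos'],s['eef_rot'],s['contact_force'])
E
```

```text
{'fov_y': 43.79277788032912, 'cx': 254.7266083805617, 'cy': 193.7400149350063, 'R': array([[ 2.87649941e-02, -9.99566482e-01,  6.27873942e-03],
       [-9.71192919e-01, -2.94338508e-02, -2.36469790e-01],
       [ 2.36552084e-01,  7.04184837e-04, -9.71618555e-01]]), 't': array([0.00453767, 0.52706891, 1.63046821])}
{'fov_y': 45.91262596256207, 'cx': 259.20013014282983, 'cy': 191.80111221069848, 'R': array([[ 0.99739542, -0.07210354, -0.00185819],
       [-0.04316454, -0.57605109, -0.81627322],
       [ 0.05778578,  0.81422738, -0.57766303]]), 't': array([-0.48598079,  0.14065524,  1.31790212])}
0.1 [0.20284179 0.59060196 0.23801387] [ 1.64593789e-01  9.86361122e-01 -7.84470333e-04 -7.81544798e-05] [ 0.30759147 -0.69408346 -1.01601425]
```

View pics/t0.png

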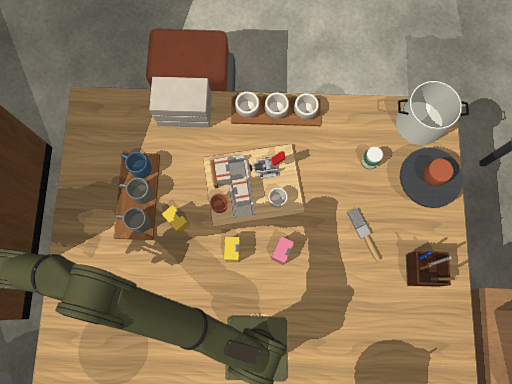

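View pics/s0.png

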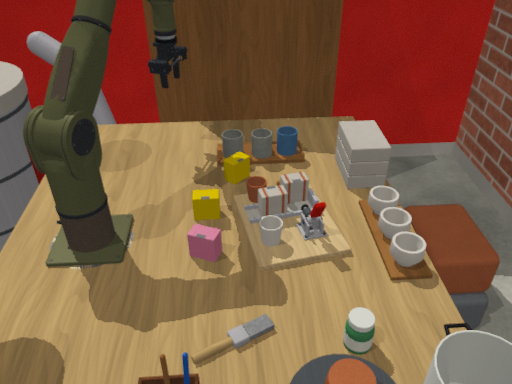

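The top view shows the fixture board around (205-303, 147-225): fixed half near (230,170), loose half near (240,190), red lever near (278,158). The yellow blocks at (175,217) and (232,248) and the pink one at (283,249) are decoys. The banded off-white block in the channel is the mould, and I'll confirm it in an enlarged crop.

```bash
python3 - <<'E'
from h import *
a=cv2.imread('pics/t0.png')[140:232,195:312]
b=cv2.imread('pics/s0.png')[165:265,225:355]
cv2.imwrite('pics/c.png',cv2.resize(a,None,fx=6.5,fy=6.5,interpolation=cv2.INTER_CUBIC)); cv2.imwrite('pics/c2.png',cv2.resize(b,None,fx=6,fy=6,interpolation=cv2.INTER_CUBIC))
E
```

```text
(no output)
```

View pics/c.png

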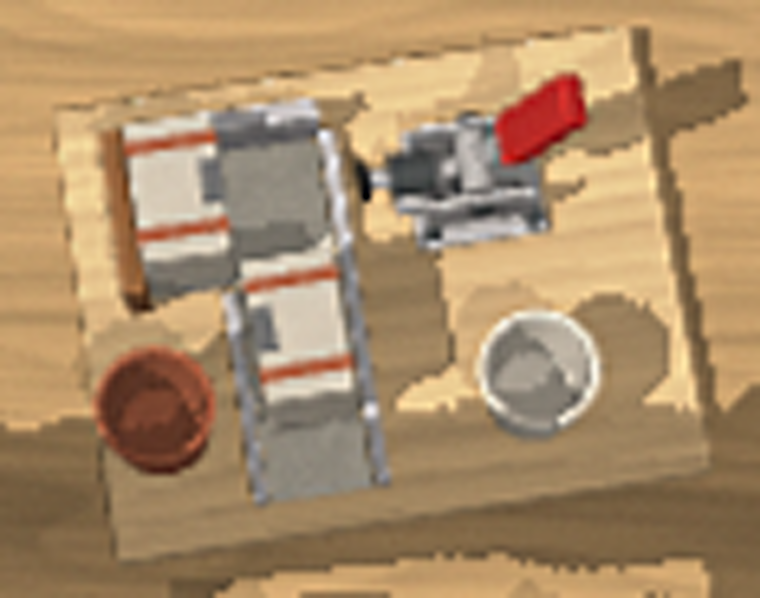

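View pics/c2.png

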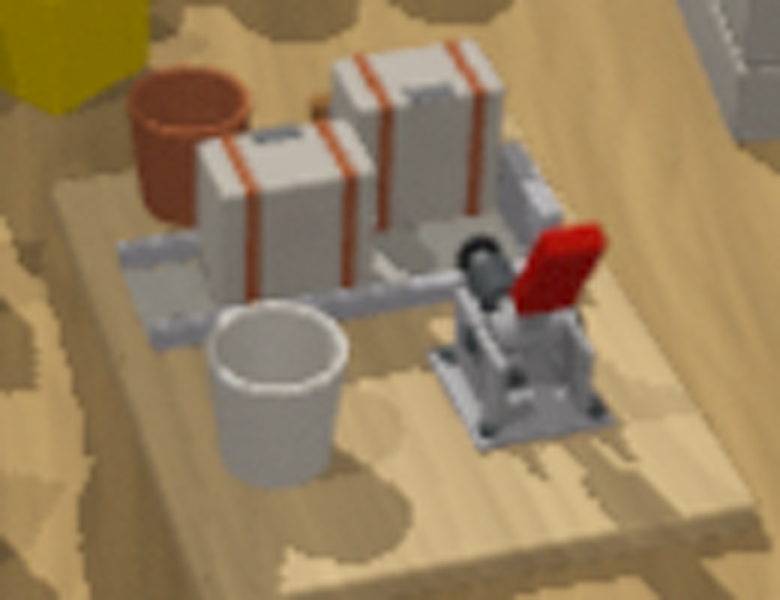

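The off-white block with two terracotta bands, standing in the rails at crop (305,325), is the mould. The fixed half is at crop (180,190) and the red lever at (540,120), leaning back to -y. Next I fit the fixture pose.

```bash
python3 - <<'E'
from h import *
from scipy.optimize import least_squares
# crop px -> fixture pts
P=[((55,107),(80,115,18)),((632,28),(80,-220,18)),((708,465),(-185,-220,18)),((118,560),(-185,115,18)),
((262,500),(-165,30,30)),((380,487),(-165,-36,32)),((122,130),(40,75,98)),((213,118),(40,25,98)),((146,263),(-40,75,98)),((232,248),(-40,25,98))]
uv=np.array([(195+(a[0]+.5)/6.5-.5,140+(a[1]+.5)/6.5-.5) for a,_ in P]);F=np.array([b for _,b in P])/1000.
def W(p,F):
    c,s=np.cos(p[2]),np.sin(p[2]);F=np.atleast_2d(F);return np.c_[p[0]+c*F[:,0]-s*F[:,1],p[1]+s*F[:,0]+c*F[:,1],F[:,2]]
f=lambda p:np.ravel([np.subtract(px('t0',x),u) for x,u in zip(W(p,F),uv)])
s=least_squares(f,[.65,0,.1],loss='soft_l1');p=s.x;print(p,f(p).reshape(-1,2).round(1).tolist())
# depth-based clouds, in fixture frame
c,sn=np.cos(p[2]),np.sin(p[2])
for fn in('t0','s0'):
    k=np.load(f'pics/{fn}.npz');fo=192/np.tan(np.radians(k['fov'])/2);v,u=np.mgrid[:384,:512];d=k['d'].astype(float)
    X=np.stack([(u-k['cx'])/fo*d,(v-k['cy'])/fo*d,d],-1)-k['t'];X=X.reshape(-1,3)@k['R'];ok=d.ravel()>0
    col=k['p'].reshape(-1,3)[ok].astype(int);X=X[ok]
    G=np.c_[c*(X[:,0]-p[0])+sn*(X[:,1]-p[1]),-sn*(X[:,0]-p[0])+c*(X[:,1]-p[1]),X[:,2]]*1000
    q=lambda m,n:print(fn,n,m.sum(),np.percentile(G[m],[2,50,98],axis=0).round(0).tolist()) if m.sum() else 0
    top=abs(G[:,2]-98)<6
    q(top&(G[:,1]<26)&(G[:,1]>-45)&(abs(G[:,0]+50)<110),'mould')
    q(top&(G[:,1]>27)&(G[:,1]<90)&(abs(G[:,0])<60),'fixed')
    q((col[:,0]>140)&(col[:,1]<60)&(col[:,2]<60)&(abs(G[:,0])<60)&(abs(G[:,1]+130)<70)&(G[:,2]>60),'lever')
    q((abs(G[:,2]-18)<5)&(abs(G[:,0]+50)<140)&(abs(G[:,1]+50)<175),'board')
for n,g in dict(mouth=(-165,-3,18),stop=(40,0,58),mouldpush=(-110,-3,60),tip=(0,-165,148),tiplock=(0,-55,143)).items():print(n,W(p,np.array(g)/1000.).round(4))
q=r.get_state()['eef_rot'];from scipy.spatial.transform import Rotation as Ro;print(Ro.from_quat(q).as_matrix().round(3))
E
```

```text
[0.61603761 0.08892713 0.18336693] [[-0.2, 0.5], [-0.0, -0.3], [0.9, 1.2], [-0.4, 0.6], [0.1, 0.2], [0.2, -0.7], [-0.0, -1.0], [-0.0, -1.2], [-0.7, 0.1], [0.3, 0.3]]
t0 mould 280 [[-125.0, -27.0, 92.0], [-87.0, -3.0, 98.0], [-47.0, 21.0, 103.0]]
t0 fixed 264 [[-38.0, 28.0, 92.0], [0.0, 51.0, 97.0], [38.0, 74.0, 104.0]]
t0 lever 98 [[-13.0, -168.0, 96.0], [-2.0, -147.0, 132.0], [11.0, -128.0, 154.0]]
t0 board 3382 [[-181.0, -214.0, 13.0], [-66.0, -71.0, 18.0], [76.0, 110.0, 23.0]]
s0 mould 353 [[-124.0, -31.0, 93.0], [-83.0, -6.0, 100.0], [16.0, 26.0, 103.0]]
s0 fixed 230 [[-39.0, 28.0, 93.0], [-1.0, 49.0, 100.0], [38.0, 73.0, 103.0]]
s0 lever 37 [[-13.0, -170.0, 145.0], [-1.0, -165.0, 148.0], [11.0, -158.0, 152.0]]
s0 board 3492 [[-183.0, -220.0, 15.0], [-66.0, -150.0, 20.0], [76.0, 89.0, 23.0]]
mouth [[0.4544 0.0559 0.018 ]]
stop [[0.6554 0.0962 0.058 ]]
mouldpush [[0.5084 0.0659 0.06  ]]
tip [[ 0.6461 -0.0733  0.148 ]]
tiplock [[0.6261 0.0348 0.143 ]]
[[-0.946  0.325 -0.   ]
 [ 0.325  0.946 -0.002]
 [-0.    -0.002 -1.   ]]
```

Measured values agree with the given sizes: fixture at (0.616, 0.089), yaw 10.5°, mould 86 mm short of the stop, lever tip 148 mm high. First move: go over the channel mouth at height, turning the tool's y onto the fixture's y, with the fingers shut.

Emit:
step_arm([
  [[1.3,-2.7,0],[0,0,1.5]],
  [[1.3,-2.7,0],[0,0,1.5]],
  [[1.3,-2.7,0],[0,0,1.5]],
  [[1.3,-2.7,0],[0,0,1.5]],
  [[1.3,-2.7,0],[0,0,1.5]],
  [[1.3,-2.7,0],[0,0,1.5]],
  [[1.3,-2.7,0],[0,0,1.5]],
  [[1.3,-2.7,0],[0,0,1.5]],
  [[1.3,-2.7,0],[0,0,1.5]],
  [[1.3,-2.7,0],[0,0,1.5]],
], fingers=0)

```text
clock: 1.1
tool_pos: [0.3333, 0.3198, 0.2385]
eef_rot: [0.034, 0.999, -0.0, -0.0]
contact_force: [0.6, -0.9, -0.2]
opening: 0.118
finger_force: 0.0
```

Emit:
step_arm([
  [[1.3,-2.7,0],[0,0,1.5]],
  [[1.3,-2.7,0],[0,0,1.5]],
  [[1.3,-2.7,0],[0,0,1.5]],
  [[1.3,-2.7,0],[0,0,1.5]],
  [[1.3,-2.7,0],[0,0,1.5]],
  [[1.3,-2.7,0],[0,0,1.5]],
  [[1.3,-2.7,0],[0,0,1.5]],
  [[1.3,-2.7,0],[0,0,1.5]],
  [[1.3,-2.7,0],[0,0,1.5]],
  [[0,0,0],[0,0,0]],
])

```text
clock: 2.1
tool_pos: [0.4512, 0.0736, 0.2382]
eef_rot: [-0.08, 0.997, -0.001, -0.0]
contact_force: [-0.2, 0.0, 0.5]
opening: 0.002
finger_force: 0.0
```

```bash
cat >> h.py <<'E'
from scipy.spatial.transform import Rotation as Ro
FX=[.6160,.0889,.1834]
def fix():
    s=r.get_state();c,n=np.cos(FX[2]),np.sin(FX[2]);d=s['tool_pos']-np.array([FX[0],FX[1],0])
    M=Ro.from_quat(s['eef_rot']).as_matrix()
    rot=np.array([[c,n,0],[-n,c,0],[0,0,1]])
    print('t',round(s['clock'],2),'fix mm',(rot@d*1000).round(1),'force fix',(rot@s['contact_force']).round(1),'ytool deg rel',round(np.degrees(np.arctan2(*(rot@M[:,1])[[1,0]])),1),'z',M[:,2].round(3),'op',round(s['opening'],2))
def to(g):  # world cm from here to fixture mm g
    c,n=np.cos(FX[2]),np.sin(FX[2]);g=np.array(g)/1000
    w=np.array([FX[0]+c*g[0]-n*g[1],FX[1]+n*g[0]+c*g[1],g[2]]);print('to',g*1000,'cm',((w-r.get_state()['tool_pos'])*100).round(2))
E
python3 -c "
from h import *
fix();to((-152,-3,150));to((-152,-3,47))"
```

```text
t 2.1 fix mm [-164.8   15.1  238.2] force fix [-0.2  0.   0.5] ytool deg rel 88.6 z [-0.    -0.002 -1.   ] op 0.0
to [-152.   -3.  150.] cm [ 1.59 -1.54 -8.82]
to [-152.   -3.   47.] cm [  1.59  -1.54 -19.12]
```

Emit:
step_arm([
  [[0.53,-0.51,-1.0],[0,0,0.5]],
  [[0.53,-0.51,-2.0],[0,0,0.5]],
  [[0.53,-0.52,-2.6],[0,0,0.4]],
  [[0,0,-2.7],[0,0,0]],
  [[0,0,-2.7],[0,0,0]],
  [[0,0,-2.7],[0,0,0]],
  [[0,0,-2.7],[0,0,0]],
  [[0,0,-1.7],[0,0,0]],
  [[0,0,-1.0],[0,0,0]],
  [[0,0,0],[0,0,0]],
])

```text
clock: 3.1
tool_pos: [0.4649, 0.0636, 0.0464]
eef_rot: [-0.096, 0.995, 0.0, -0.001]
contact_force: [0.1, -0.3, -0.2]
opening: 0.003
finger_force: 0.0
```

```bash
python3 -c "
from h import *
fix();to((-142,-3,47));to((-49,-3,47));snap('side','s1')
a=cv2.imread('pics/s1.png')[120:270,190:360]
cv2.imwrite('pics/s1c.png',cv2.resize(a,None,fx=4,fy=4,interpolation=cv2.INTER_CUBIC))"
```

```text
t 3.1 fix mm [-153.1    2.7   46.4] force fix [ 0.1 -0.4 -0.2] ytool deg rel 90.6 z [-0.003 -0.    -1.   ] op 0.0
to [-142.   -3.   47.] cm [ 1.2  -0.36  0.06]
to [-49.  -3.  47.] cm [10.34  1.34  0.06]
```

View pics/s1c.png

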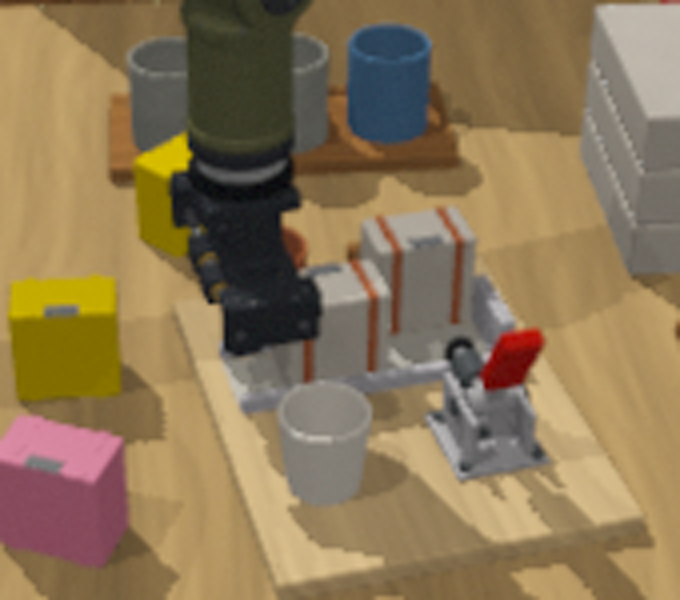

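The shut fingers stand behind the loose half in the channel, clear of cups and rails. I push along the channel.

Emit:
step_arm([
  [[0.2,-0.4,0],[0,0,-0.3]],
  [[0.4,-0.1,0],[0,0,-0.3]],
  [[0.4,0.07,0],[0,0,0]],
  [[0.49,0.09,0],[0,0,0]],
  [[0.49,0.09,0],[0,0,0]],
  [[0.59,0.11,0],[0,0,0]],
  [[0.59,0.11,0],[0,0,0]],
  [[0.59,0.11,0],[0,0,0]],
  [[0.59,0.11,0],[0,0,0]],
  [[0.59,0.11,0],[0,0,0]],
])

```text
clock: 4.15
tool_pos: [0.5156, 0.0659, 0.0477]
eef_rot: [-0.09, 0.996, 0.0, -0.0]
contact_force: [-0.8, -0.7, 0.3]
opening: 0.003
finger_force: 0.6
```

```bash
python3 -c "
from h import *
fix();to((-60,-3,47));to((-49,-3,47))"
```

```text
t 4.15 fix mm [-102.9   -4.3   47.7] force fix [-0.9 -0.5  0.3] ytool deg rel 89.8 z [-0.  0. -1.] op 0.0
to [-60.  -3.  47.] cm [ 4.19  0.91 -0.07]
to [-49.  -3.  47.] cm [ 5.27  1.11 -0.07]
```

Emit:
step_arm([
  [[0.5,0.11,0],[0,0,0]],
  [[0.5,0.11,0],[0,0,0]],
  [[0.5,0.1,0],[0,0,0]],
  [[0.5,0.09,0],[0,0,0]],
  [[0.5,0.09,0],[0,0,0]],
  [[0.5,0.09,0],[0,0,0]],
  [[0.4,0.07,0],[0,0,0]],
  [[0.3,0.06,0],[0,0,0]],
  [[0.3,0.06,0],[0,0,0]],
  [[0,0,0],[0,0,0]],
])

```text
clock: 5.15
tool_pos: [0.5559, 0.0737, 0.0478]
eef_rot: [-0.09, 0.996, 0.0, 0.001]
contact_force: [-0.4, -0.2, -0.2]
opening: 0.005
finger_force: 0.0
```

```bash
python3 -c "
from h import *
fix();to((-49,-3,47))
snap('side','s2');snap('top','t2')
a=cv2.imread('pics/s2.png')[150:260,230:350];b=cv2.imread('pics/t2.png')[135:230,195:315]
a=cv2.resize(a,(400,367),interpolation=2);b=cv2.resize(b,(400,317),interpolation=2);b=cv2.copyMakeBorder(b,0,50,0,0,0)
cv2.imwrite('pics/s2c.png',np.hstack([a,b]))"
```

```text
t 5.15 fix mm [-61.9  -3.9  47.8] force fix [-0.4 -0.2 -0.2] ytool deg rel 89.8 z [ 0.001  0.001 -1.   ] op 0.0
to [-49.  -3.  47.] cm [ 1.25  0.33 -0.08]
```

View pics/s2c.png

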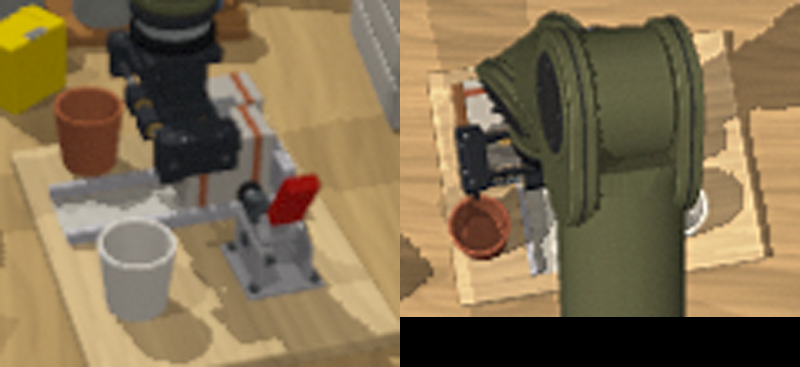

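The mould is upright and within a few mm of the stop. I finish slowly until the force rises.

Emit:
step_arm([
  [[0.2,0.05,0],[0,0,0]],
  [[0.2,0.05,0],[0,0,0]],
  [[0.2,0.04,0],[0,0,0]],
  [[0.15,0.03,0],[0,0,0]],
  [[0.15,0.03,0],[0,0,0]],
  [[0.1,0.02,0],[0,0,0]],
  [[0.1,0.02,0],[0,0,0]],
  [[0.1,0.02,0],[0,0,0]],
  [[0.1,0.02,0],[0,0,0]],
  [[0,0,0],[0,0,0]],
])

```text
clock: 6.25
tool_pos: [0.5665, 0.0757, 0.0475]
eef_rot: [-0.09, 0.996, -0.001, -0.002]
contact_force: [-4.1, -1.4, 3.3]
opening: 0.005
finger_force: 2.6
```

```bash
python3 -c "
from h import *
fix()"
```

```text
t 6.25 fix mm [-51.1  -4.   47.5] force fix [-4.3 -0.6  3.3] ytool deg rel 89.8 z [-0.003 -0.001 -1.   ] op 0.01
```

Emit:
step_arm([
  [[0.1,0.02,0],[0,0,0]],
  [[0.1,0.02,0],[0,0,0]],
  [[0.1,0.02,0],[0,0,0]],
  [[0,0,0],[0,0,0]],
  [[0,0,0],[0,0,0]],
  [[0,0,0],[0,0,0]],
  [[0,0,0],[0,0,0]],
  [[0,0,0],[0,0,0]],
  [[0,0,0],[0,0,0]],
  [[0,0,0],[0,0,0]],
])

```text
clock: 7.25
tool_pos: [0.5663, 0.0754, 0.047]
eef_rot: [-0.091, 0.996, -0.001, -0.005]
contact_force: [-10.3, -1.5, 5.5]
opening: 0.006
finger_force: 5.3
```

```bash
python3 -c "
from h import *
fix()
snap('side','s3')
p=FX;c,sn=np.cos(p[2]),np.sin(p[2])
k=np.load('pics/s3.npz');fo=192/np.tan(np.radians(k['fov'])/2);v,u=np.mgrid[:384,:512];d=k['d'].astype(float)
X=np.stack([(u-k['cx'])/fo*d,(v-k['cy'])/fo*d,d],-1)-k['t'];X=X.reshape(-1,3)@k['R'];X=X[d.ravel()>0]
G=np.c_[c*(X[:,0]-p[0])+sn*(X[:,1]-p[1]),-sn*(X[:,0]-p[0])+c*(X[:,1]-p[1]),X[:,2]]*1000
m=(G[:,2]>60)&(G[:,2]<102)&(G[:,1]<23)&(G[:,1]>-40)&(abs(G[:,0])<60)
print(m.sum(),np.percentile(G[m],[1,50,98,100],axis=0).round(0).tolist())"
```

```text
t 7.25 fix mm [-51.3  -4.2  47. ] force fix [-10.4   0.4   5.5] ytool deg rel 89.9 z [-0.009 -0.004 -1.   ] op 0.01
214 [[-60.0, -33.0, 60.0], [23.0, -26.0, 85.0], [48.0, 17.0, 101.0], [51.0, 23.0, 102.0]]
```

The force rises to 10 N with no movement, and the TCP x is consistent with the mould's -x face at -40 mm: the half is home. Next I back off, then rise.

Emit:
step_arm([
  [[-0.4,-0.07,0],[0,0,0]],
  [[-0.6,-0.11,0],[0,0,0]],
  [[-0.6,-0.11,0],[0,0,0]],
  [[-0.6,-0.11,0],[0,0,0]],
  [[-0.5,-0.09,0],[0,0,0]],
  [[0,0,1.5],[0,0,0]],
  [[0,0,3.0],[0,0,0]],
  [[0,0,3.5],[0,0,0]],
  [[0,0,3.5],[0,0,0]],
  [[0,0,3.5],[0,0,0]],
])

```text
clock: 8.3
tool_pos: [0.5439, 0.0719, 0.1991]
eef_rot: [-0.09, 0.996, 0.0, 0.0]
contact_force: [0.0, 0.1, -0.8]
opening: 0.008
finger_force: 0.0
```

Emit:
step_arm([
  [[0,0,0.5],[0,0,0]],
  [[0,0,0],[0,0,0]],
  [[1.2,-2.0,0],[0,0,0]],
  [[1.4,-2.4,0],[0,0,0]],
  [[1.4,-2.4,0],[0,0,0]],
  [[1.4,-2.4,0],[0,0,0]],
  [[1.4,-2.4,0],[0,0,0]],
  [[1.4,-2.4,0],[0,0,0]],
  [[1.4,-2.4,0],[0,0,0]],
  [[0,0,0],[0,0,0]],
])

```text
clock: 9.3
tool_pos: [0.6403, -0.0975, 0.1999]
eef_rot: [-0.087, 0.996, -0.002, -0.001]
contact_force: [0.9, -0.3, -0.3]
opening: 0.003
finger_force: 0.0
```

```bash
python3 -c "
from h import *
fix();to((0,-215,200));to((0,-215,126));snap('top','t4');snap('side','s4')
a=cv2.imread('pics/s4.png')[150:260,230:350];b=cv2.imread('pics/t4.png')[135:230,195:315]
a=cv2.resize(a,(400,367),interpolation=2);b=cv2.resize(b,(400,317),interpolation=2);b=cv2.copyMakeBorder(b,0,50,0,0,0)
cv2.imwrite('pics/s4c.png',np.hstack([a,b]))"
```

```text
t 9.3 fix mm [ -10.1 -187.7  199.9] force fix [ 0.8 -0.4 -0.3] ytool deg rel 89.5 z [-0.002 -0.004 -1.   ] op 0.0
to [   0. -215.  200.] cm [ 1.49 -2.5   0.01]
to [   0. -215.  126.] cm [ 1.49 -2.5  -7.39]
```

View pics/s4c.png

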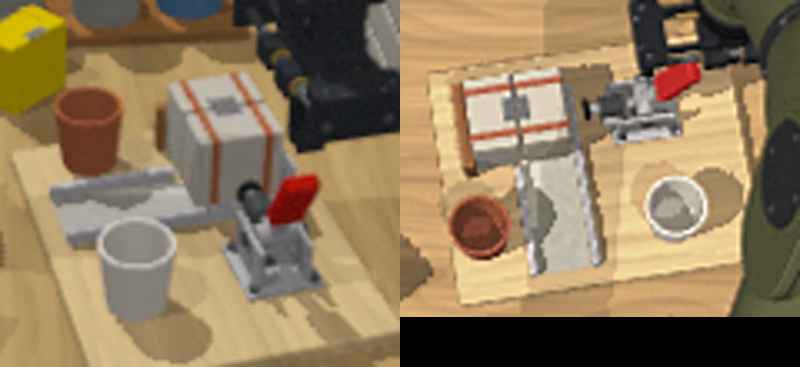

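The mould sits home, with its bands and notch lined up with the fixed half's. Now I go behind the lever and down.

Emit:
step_arm([
  [[0.7,-1.2,0],[0,0,0]],
  [[0.8,-1.3,0],[0,0,0]],
  [[0,0,0],[0,0,0.5]],
  [[0,0,-1.5],[0,0,0]],
  [[0,0,-1.5],[0,0,0]],
  [[0,0,-1.5],[0,0,0]],
  [[0,0,-1.5],[0,0,0]],
  [[0,0,-1.4],[0,0,0]],
  [[0,0,0],[0,0,0]],
  [[0,0,0],[0,0,0]],
])

```text
clock: 10.4
tool_pos: [0.6551, -0.1168, 0.1284]
eef_rot: [-0.095, 0.996, 0.0, -0.0]
contact_force: [-0.6, -0.8, -0.5]
opening: 0.007
finger_force: 0.0
```

```bash
python3 -c "
from h import *
fix();to((0,-195,126));to((0,-141,142))"
```

```text
t 10.4 fix mm [   1.  -209.4  128.4] force fix [-0.7 -0.7 -0.5] ytool deg rel 90.3 z [-0.  0. -1.] op 0.01
to [   0. -195.  126.] cm [-0.36  1.4  -0.24]
to [   0. -141.  142.] cm [-1.34  6.71  1.36]
```

Emit:
step_arm([
  [[-0.18,0.98,0],[0,0,0]],
  [[-0.17,0.9,0],[0,0,0]],
  [[-0.16,0.88,0.5],[0,0,0]],
  [[-0.17,0.94,0.43],[0,0,0]],
  [[-0.18,0.98,0.34],[0,0,0]],
  [[-0.19,1.01,0.24],[0,0,0]],
  [[-0.19,1.02,0.13],[0,0,0]],
  [[-0.18,0.98,0],[0,0,0]],
  [[-0.1,0.5,0],[0,0,0]],
  [[0,0,0],[0,0,0]],
])

```text
clock: 11.4
tool_pos: [0.6396, -0.0323, 0.1451]
eef_rot: [-0.096, 0.995, 0.001, -0.0]
contact_force: [-0.2, -0.5, -0.3]
opening: 0.004
finger_force: 0.0
```

```bash
python3 -c "
from h import *
fix();snap('side','s5')
a=cv2.imread('pics/s5.png')[140:260,230:350]
cv2.imwrite('pics/s5c.png',cv2.resize(a,None,fx=4,fy=4,interpolation=2))"
```

```text
t 11.4 fix mm [   1.1 -123.4  145.1] force fix [-0.3 -0.5 -0.3] ytool deg rel 90.5 z [-0.001  0.002 -1.   ] op 0.0
```

View pics/s5c.png

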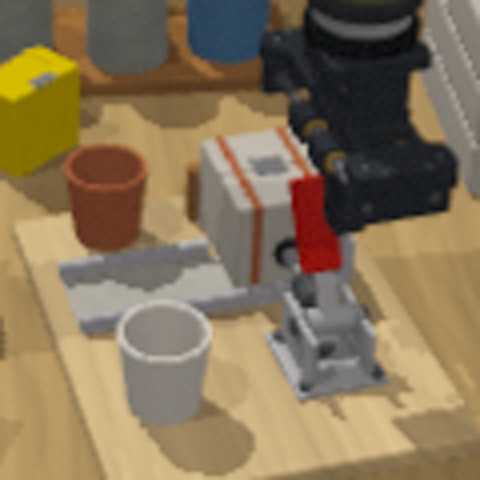

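The lever has swung over towards +y and the force is zero, so it probably snapped. I withdraw backwards and up, then verify.

Emit:
step_arm([
  [[0.18,-0.98,0],[0,0,0]],
  [[0.36,-1.97,0],[0,0,0]],
  [[0.36,-1.97,0],[0,0,0]],
  [[0.36,-1.97,0],[0,0,0]],
  [[0.36,-1.97,1],[0,0,0]],
  [[0.36,-1.97,2],[0,0,0]],
  [[0,-2,2],[0,0,0]],
  [[0,-2,2],[0,0,0]],
  [[0,-1,1],[0,0,0]],
  [[0,0,0],[0,0,0]],
])

```text
clock: 12.45
tool_pos: [0.6601, -0.1967, 0.2262]
eef_rot: [-0.092, 0.996, -0.001, 0.001]
contact_force: [0.7, -1.0, 0.2]
opening: -0.0
finger_force: 0.0
```

```bash
python3 -c "
from h import *
fix();snap('side','s6');snap('top','t6')
p=FX;c,sn=np.cos(p[2]),np.sin(p[2])
for f in('s6','t6'):
  k=np.load(f'pics/{f}.npz');fo=192/np.tan(np.radians(k['fov'])/2);v,u=np.mgrid[:384,:512];d=k['d'].astype(float)
  X=np.stack([(u-k['cx'])/fo*d,(v-k['cy'])/fo*d,d],-1)-k['t'];X=X.reshape(-1,3)@k['R'];ok=d.ravel()>0;X=X[ok];col=k['p'].reshape(-1,3)[ok].astype(int)
  G=np.c_[c*(X[:,0]-p[0])+sn*(X[:,1]-p[1]),-sn*(X[:,0]-p[0])+c*(X[:,1]-p[1]),X[:,2]]*1000
  for n,m in(('mould',(abs(G[:,2]-98)<6)&(G[:,1]<23)&(G[:,1]>-40)&(abs(G[:,0])<60)),('lever',(col[:,0]>140)&(col[:,1]<60)&(col[:,2]<60)&(abs(G[:,0])<60)&(abs(G[:,1]+110)<90)&(G[:,2]>60))): print(f,n,m.sum(),np.percentile(G[m],[2,50,98],axis=0).round(0).tolist())
a=cv2.imread('pics/s6.png')[140:260,220:350];b=cv2.imread('pics/t6.png')[135:235,110:320]
cv2.imwrite('pics/s6c.png',np.hstack([cv2.resize(a,(380,351),interpolation=2),cv2.copyMakeBorder(cv2.resize(b,(420,200),interpolation=2),0,151,0,0,0)]))"
```

```text
t 12.45 fix mm [  -8.7 -288.9  226.2] force fix [ 0.5 -1.1  0.2] ytool deg rel 90.1 z [ 0.002 -0.002 -1.   ] op -0.0
s6 mould 204 [[-39.0, -26.0, 93.0], [-13.0, -1.0, 100.0], [38.0, 23.0, 103.0]]
s6 lever 102 [[-12.0, -83.0, 120.0], [-0.0, -72.0, 133.0], [12.0, -63.0, 148.0]]
t6 mould 257 [[-38.0, -23.0, 92.0], [2.0, -0.0, 98.0], [39.0, 22.0, 103.0]]
t6 lever 33 [[-14.0, -67.0, 134.0], [-0.0, -61.0, 143.0], [14.0, -54.0, 150.0]]
```

View pics/s6c.png

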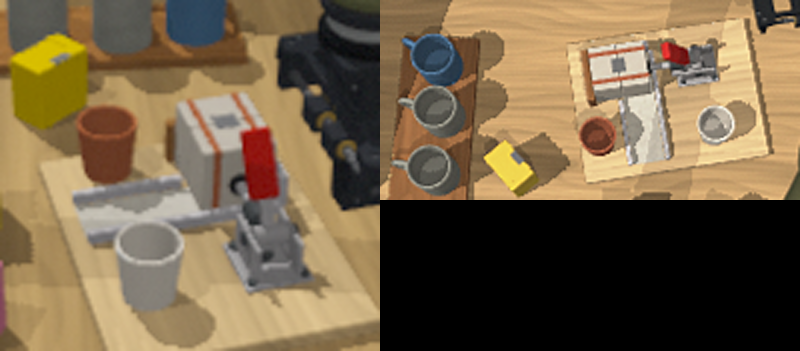

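The lever is locked: its tip is at y ≈ -58 mm, z ≈ 143 mm, against about -56 and 143 expected. The mould spans x ±39 and sits against the fixed half, the bystanders have not moved, and the arm is clear.

```bash
python3 -c "
from plant import r
print(r.finish_job())"
```

```text
the job is handed in; nothing more can be done
None
```

The loose half is home against the end stop, the clamp lever is snapped into lock holding the halves together, the cups, mugs, jar and brush were left alone, and the job was handed in at about 12.5 s of the 48 s limit.

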